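Set out the stirring place for the next sample

ROBOT

A 6-joint arm with a two-finger parallel gripper is mounted at the origin on the work surface. World frame = base frame: x ahead of the robot, y to its left, z up, the work surface at z = 0. Lengths are in m, angles in rad, forces in N, time in s.
With the tool pointing down it reaches from about 0.375 to 0.925 m from the base axis. Payload 5.7 kg.
Tool frame: the origin (TCP) lies at the very end of the fingers, on their centre line; the grasp point (between the pads) lies 19 mm behind it (r.grip_depth is the distance from the TCP to the grasp point, in m); z points along the fingers, y is the line along which they close (so a half turn about z gives the same grasp; the last joint's range is limited). The gripper opens to 88 mm and grips with 3 to 60 N. Pads are 20 mm wide; open, the fingers measure 115 mm over their backs; the gripper's body (75 mm by 178 mm) begins 61 mm behind the grasp point.
Start: joints at [1.156, 0.359, 1.51, -0, 1.272, -0.115], TCP at [0.177, 0.573, 0.223] pointing down, gripper open.
Joint ranges: [-2.97, 2.97], [-1.01, 2.36], [0.21, 2.38], [-0.96, 4.11], [0.2, 2.71], [-2.98, 2.98]. Speed limits (rad/s): [2.39, 2.39, 3.14, 3.14, 3.14, 3.14].

INTERFACE

Orientations are given as a rotation vector (axis times angle).
In Python, from bench import r, imaging gives the robot as it stands. Calls block until the motion is done:
- r.move_ptp(position, orientation): joint-space move of the TCP to a pose.
- r.movel(position, frame=None, feed=0.15, f_stop=None): straight line of the TCP; frame=None keeps the orientation; feed is the mean speed in m/s. With f_stop (N) it stops when the force on the tool has changed by that much, and returns True; else False.
- r.move_joints(angles): joint-space move.
- r.release() and r.clamp(squeeze=None): open the fingers fully, or close them until they stop; squeeze is the grip in N (None keeps the last).
- r.hold(seconds).
- r.solve_ik(position, orientation): joint angles nearest the present ones, or None.
- r.sense(): the state.
- imaging.read_camera(name): name is "scene" or "top" or "wrist"; returns a dict with "color" (420x560x3 uint8, red, green, blue), "fovy" (degrees; the focal length in pixels is half the picture's height over the tangent of half this angle, whatever the lens; pixels are square), "cx", "cy" (the principal point, pixels), "k1" (the pictures are not rectified: a ray, as slopes to the right and down, at radius r is drawn at 1 + k1 r^2 times it, then the intrinsics apply), "extrinsics" (4x4, takes a point from camera to world coordinates). Camera axes: x right, y down, z forward; pixel columns grow to the right and rows downward; lengths in m; the calibration is good to about 2 mm. A picture is of the moment at which its call begins. There is no depth.
A pose or a line that the arm cannot do raises r.IKError and nothing moves.
- r.job_done(): hands the job in; it is judged then, once.
Trained networks look in a picture, given as the dict that the camera call returned (one of the last four; its "shot" number tells which), for a name from the list of things; names that differ only in an ending like _2 or _b are one class to them, and where a whole thing is asked for, a point or a joint stands for the part that bears it (a point fixed in the world has none). Each returns a list of dicts, best first, with "conf" (0 to 1); they miss things now and then, are a little off and sometimes report something else, mostly with a low value. They report only what shows in the picture. A call takes as long as a camera call. They do not tell look-alikes from the thing itself.
- imaging.silhouettes(picture, query): "region" (420x560 bool, what is visible of it) and "extent" ([left, top, right, bottom] in pixels, round what is visible of it).
The state is a dict: "t": time; "joint_pos": joint angles; "joint_velocities": joint speeds; "tau": joint torques, N m; "tool_pos": TCP position; "eef_rot": TCP orientation; "ft_force": force on the tool from outside, world axes, zero at the start; "ft_torque": the same for the moment, N m; "width": finger opening in m; "finger_force": force on a finger pad.
Only numpy, scipy, OpenCV 4.12 (cv2) and the standard library are available. Lean on these libraries where they do the work, as an engineer would, in place of code of your own. Each camera call takes 0.05 s, during which the arm holds its last target. There are 200 camera calls.

TASK

Set out the stirring place for the next sample: stand the steel beaker in the middle of the stirrer's plate, with the red stir bar lying inside it and the steel lid seated on top. Stand the amber sample bottle upright midway between the stirrer and the meter, level with the middle of the meter's length, and stand the white rinse bottle upright close behind the meter (a finger's width or two from its far end) and in line with it; behind means on the side away from the robot. Leave the black stock bottle, the measuring cylinder and the small white pot where they are.

Things in the scene. Friction and masses are not known exactly. Their poses are not given: they have to be found in the camera images.
- beaker_center (a point): open stainless steel beaker, plain cylinder: outside diameter 64 mm, height 80 mm, wall 2 mm, inside floor 3 mm above its underside, about 0.13 kg. Point: on its axis, half-way up (40 mm above the underside, 40 mm below the rim). Frame: z up the axis; its yaw means nothing (round).
- stir_bar_center (a point): red magnetic stir bar, octagonal rod 40 mm long, 10 mm across flats, 12 g, lying on the bench. Point: its middle (5 mm above what it lies on). Its x axis runs along the rod. It may lie on any of its flats.
- lid_knob (a point): steel lid of the beaker, lying right way up: a black plastic knob (diameter 18 mm, 24 mm tall) on a disc (diameter 70 mm, 3 mm thick), with a tapered plug below (diameter 50 mm at the disc, 40 mm at its foot, 5 mm deep) that goes into the beaker's mouth; 32 mm tall in all, 0.07 kg. Point: middle of the knob, on the axis, 20 mm above the foot of the plug, 15 mm above the disc's underside, which rests on the beaker's rim (knob point then 55 mm above the beaker's point). z up.
- sample_center (a point): amber glass sample bottle, round, white cap and a paper label: diameter 48 mm, 105 mm tall (narrower shoulder and cap in the top third), about 0.2 kg. Point: on its axis, half-way up (52.5 mm above the underside). Frame: z up the axis; its yaw means nothing (round).
- rinse_center (a point): white plastic rinse bottle, round, blue cap, no label: diameter 48 mm, 105 mm tall (narrower shoulder and cap in the top third), about 0.15 kg. Point: on its axis, half-way up (52.5 mm above the underside). Frame: z up the axis; its yaw means nothing (round).
- stirrer_plate (a point): low white magnetic stirrer with a black speed knob on its front, standing fast on a thin blue-grey bench mat (mat 3 mm thick, 220 x 390 mm, shared with the meter): housing 140 mm deep (x) by 120 mm wide (y), round steel plate of diameter 100 mm, its top 50 mm above the mat. Point: centre of the plate's top face, 15 mm behind the housing's middle. x points to its back (away from the robot), y to its left, z up.
- meter: black handheld meter with a blue display, white keys and a yellow stripe, lying face up and fixed beside the stirrer on the same mat, to its left or its right, about 250 mm centre to centre: 135 mm long (x) by 75 mm wide (y), 34 mm high. Origin: centre of its underside, on the mat's top face. x points to its back end (the display end, away from the robot), y to its left, z up. Bottles beside or behind it stand on the mat.
- stock_mid (a point): bystander: large black-brown stock bottle with a grey cap, diameter 74 mm, 180 mm tall, loose. Point: on its axis, 90 mm above its underside. z up.
- cylinder_mid (a point): bystander: clear measuring cylinder on a round blue foot (foot diameter 72 mm, tube diameter 31 mm), 195 mm tall, loose. Point: on its axis, 97 mm above its underside. z up.
- pot_mid (a point): bystander: small white pot with a yellow lid, diameter 56 mm, 45 mm tall, loose. Point: on its axis, 22 mm above its underside. z up.
Things that resemble listed ones, but are neither listed nor needed, are in the scene too. What is shaped like the part that bears rinse_center but purple is not meant.

How it is judged:
At the end, for the whole second after the job is handed in: Beaker within 12 mm of plate centre; bar on its floor; lid seated level; sample bottle within 158 mm of plate and meter centres, 35 mm fore/aft of the meter's middle; rinse bottle 88-148 mm behind the meter's centre, 22 mm of its centre line; all upright, released, at rest (horizontal distance between beaker_center and stirrer_plate below 0.012 m and z of beaker_center in the frame of stirrer_plate between 0.036 and 0.044 m and angle between each of beaker_center, lid_knob, sample_center, rinse_center's own z axis and vertical below 0.06 rad and horizontal distance between stir_bar_center and beaker_center below 0.027 m and z of stir_bar_center in the frame of beaker_center between -0.044 and -0.02 m and horizontal distance between lid_knob and beaker_center below 0.009 m and z of lid_knob in the frame of beaker_center between 0.051 and 0.059 m and horizontal distance between sample_center and stirrer_plate below 0.158 m and horizontal distance between sample_center and meter below 0.158 m and x of sample_center in the frame of meter between -0.035 and 0.035 m and z of sample_center in the frame of meter between 0.0475 and 0.0575 m and x of rinse_center in the frame of meter between 0.088 and 0.148 m and y of rinse_center in the frame of meter between -0.022 and 0.022 m and z of rinse_center in the frame of meter between 0.0475 and 0.0575 m and linear speed of each of beaker, stir_bar, lid, sample, rinse below 0.02 m/s); the robot touches nothing.
It fails at once if the black stock bottle is pushed more than 20 mm or tipped (distance of stock_mid from where it was at the start of the episode above 0.02 m or angle between stock_mid's own z axis and vertical above 0.3 rad).
It fails at once if the measuring cylinder is pushed more than 20 mm or tipped (distance of cylinder_mid from where it was at the start of the episode above 0.02 m or angle between cylinder_mid's own z axis and vertical above 0.3 rad).
It fails at once if the small white pot is pushed more than 20 mm or tipped (distance of pot_mid from where it was at the start of the episode above 0.02 m or angle between pot_mid's own z axis and vertical above 0.3 rad).
It also fails if it takes over 122 s, if anything falls off the work surface, if the arm or the gripper's body presses on something with over 40 N, if the wrist force passes 120 N, or if a joint passes its speed limit or range.

## Working session

There is one attempt and no reset: what is moved stays moved. The work goes in short steps, each a Python script; the robot and the scene stay as the last script left them, time stands still between calls to the robot, and variables do not carry over. Pictures are saved under pics/ and viewed, at most 14 in all, crops included, and the job is handed in when it is done.

```bash
ls; mkdir -p pics
python3 - <<'E'
from bench import r, imaging
import cv2, numpy as np
for n in ("scene","top","wrist"):
    p=imaging.read_camera(n); cv2.imwrite(f"pics/{n}0.png",p["color"][:,:,::-1])
    print(n,p["fovy"],p["cx"],p["cy"],p["k1"],np.round(p["extrinsics"],3).tolist(),p["shot"])
    if n!="wrist":
        for q in ["beaker_center","stir_bar_center","lid_knob","sample_center","rinse_center","stirrer_plate","meter","stock_mid","cylinder_mid","pot_mid"]:
            print(q,[(round(d["conf"],2),d["extent"]) for d in imaging.silhouettes(p,q)])
print(r.sense())
E
```

```text
pics
scene 47.756127950640405 271.23894300545544 210.8070588439745 -0.12176568572133353 [[0.565, 0.582, -0.585, 1.245], [0.825, -0.392, 0.407, -0.476], [0.007, -0.713, -0.702, 0.922], [0.0, 0.0, 0.0, 1.0]] 1
beaker_center [(0.81, [112.5, 242.5, 143.8, 278.3])]
stir_bar_center [(0.51, [181.6, 221.4, 185.8, 234.5])]
lid_knob [(0.62, [235.8, 197.3, 260.7, 213.3])]
sample_center [(0.9, [280.2, 151.0, 295.3, 187.5])]
rinse_center [(0.94, [313.5, 155.4, 330.0, 190.4]), (0.86, [337.4, 145.6, 353.3, 178.2]), (0.69, [111.5, 241.4, 146.1, 278.4]), (0.68, [370.5, 139.3, 387.5, 177.9]), (0.59, [319.7, 126.7, 334.4, 157.2])]
stirrer_plate [(0.84, [261.8, 183.6, 327.3, 242.5])]
meter [(0.66, [191.2, 240.3, 245.3, 290.4])]
stock_mid [(0.8, [391.9, 142.3, 422.1, 205.3])]
cylinder_mid [(0.69, [117.3, 272.5, 159.9, 345.6])]
pot_mid [(0.81, [308.5, 280.6, 331.0, 309.8])]
top 48.40321740611246 275.8109862842675 206.3571330081503 -0.05505222880163202 [[-0.013, -0.981, 0.195, 0.349], [-1.0, 0.015, 0.009, 0.008], [-0.012, -0.195, -0.981, 1.247], [0.0, 0.0, 0.0, 1.0]] 2
beaker_center [(0.83, [402.2, 239.8, 
[... 952 characters left out ...]
 0.0, 0.0, 1.0]] 3
{'t': 1.15, 'joint_pos': array([ 1.15590212e+00,  3.58775833e-01,  1.51045387e+00, -8.89587068e-06,
        1.27249983e+00, -1.15094164e-01]), 'joint_velocities': array([-0.00142784,  0.00161173, -0.001265  ,  0.00038143, -0.00145749,
       -0.00039003]), 'tau': array([ 3.39269274e-03, -5.15352702e+01, -2.71136963e+01,  6.79076300e-02,
        2.45060341e-02, -9.91543999e-06]), 'tool_pos': array([0.17717872, 0.57317638, 0.22261663]), 'eef_rot': array([-4.69154985e-01, -3.10633615e+00,  2.11008176e-04]), 'ft_force': array([ 0.20313735, -0.85677015, -0.19462349]), 'ft_torque': array([ 0.01500392,  0.03065251, -0.03427427]), 'finger_force': 0.0, 'width': 0.08762447458395037}
```

Run:
```python
import cv2
a=cv2.imread("pics/scene0.png")[110:370,80:440]; b=cv2.imread("pics/top0.png")[110:330,90:480]
cv2.imwrite("pics/sc.png",cv2.resize(a,None,fx=2.2,fy=2.2,interpolation=cv2.INTER_CUBIC)); cv2.imwrite("pics/tc.png",cv2.resize(b,None,fx=2,fy=2,interpolation=cv2.INTER_CUBIC))
```

```text
(no output)
```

View pics/sc.png

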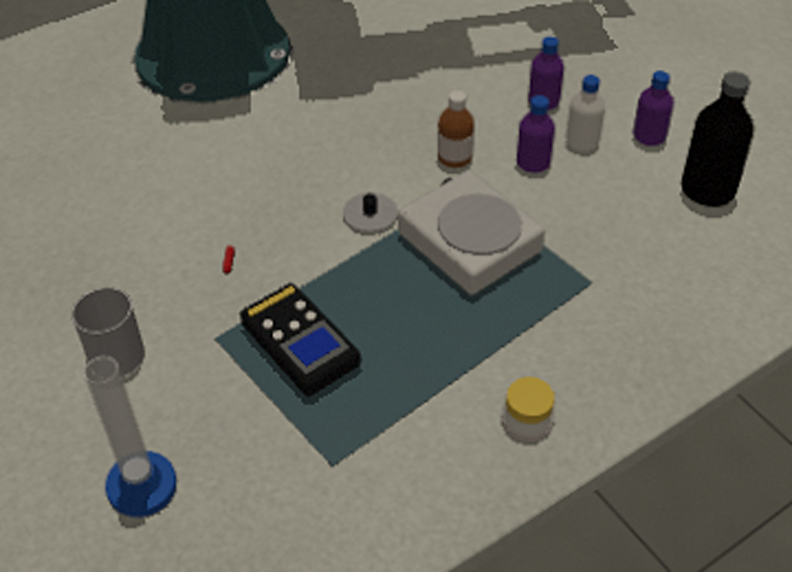

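View pics/tc.png

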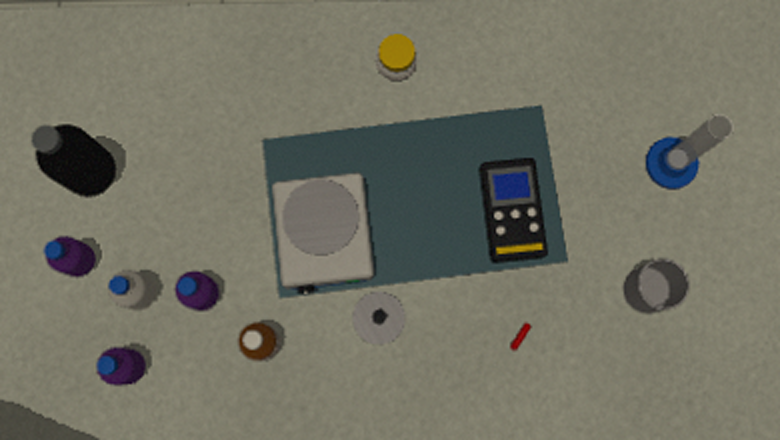

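The scene view (2.2x crop) shows the stirrer at about (470,230), the meter to its right at (300,340), the lid at (370,210) and the red bar at (228,260). The beaker is at (108,330), the amber bottle at (456,135), and the one white bottle at (585,120) stands among three purple ones. The top view agrees. Next I fit known shapes to the silhouettes from both views.

```bash
cat > h.py <<'E'
import numpy as np, cv2
from scipy.optimize import minimize
from scipy.spatial.transform import Rotation as R
from bench import r, imaging
def project(p,P):
    E=np.linalg.inv(p["extrinsics"]); c=np.asarray(P)@E[:3,:3].T+E[:3,3]
    s=c[:,:2]/c[:,2:]; s=s*(1+p["k1"]*(s**2).sum(1,keepdims=True))
    f=210/np.tan(np.radians(p["fovy"]/2)); return s*f+[p["cx"],p["cy"]]
def ring(rad,z,n=40):
    a=np.arange(n)*2*np.pi/n; return np.c_[rad*np.cos(a),rad*np.sin(a),0*a+z]
def box(l,w,z0,z1): return np.array([[sx*l/2,sy*w/2,z] for sx in(-1,1) for sy in(-1,1) for z in(z0,z1)])
# parts: list of convex pieces, z from underside
bottle=[np.vstack([ring(.024,0),ring(.024,.068)]),np.vstack([ring(.024,.068),ring(.012,.085),ring(.012,.105)])]
S=dict(beaker_center=[np.vstack([ring(.032,0),ring(.032,.08)])],
 lid_knob=[np.vstack([ring(.035,.005),ring(.035,.008)]),np.vstack([ring(.009,.008),ring(.009,.032)])],
 sample_center=bottle,rinse_center=bottle,
 stirrer_plate=[box(.14,.12,0,.05)],meter=[box(.135,.075,0,.034)],
 stir_bar_center=[np.vstack([ring(.0054,0,8)[:,[2,0,1]]+[s,0,.005] for s in(-.02,.02)])],
 stock_mid=[np.vstack([ring(.037,0),ring(.037,.12)]),np.vstack([ring(.037,.12),ring(.016,.15),ring(.016,.18)])],
 cylinder_mid=[np.vstack([ring(.036,0),ring(.036,.01)]),np.vstack([ring(.0155,0),ring(.0155,.195)])],
 pot_mid=[np.vstack([ring(.028,0),ring(.028,.045)])])
def render(p,parts,q,yaw,up=4):
    c,s=np.cos(yaw),np.sin(yaw); M=np.array([[c,-s,0],[s,c,0],[0,0,1]]); im=np.zeros((420,560),np.uint8)
    for k in parts:
        u=project(p,k@M.T+q)
        h=cv2.convexHull(np.float32(u)); cv2.fillConvexPoly(im,np.int32(np.round(h*256)),255,cv2.LINE_AA,8)
    return im/255.
def fit(name,obs,q0,yaw=None,z=None):
    """obs: [(picture,mask)]; returns x,y,z(underside)[,yaw], mean IoU"""
    ms=[(p,cv2.GaussianBlur(m.astype(np.float64),(0,0),1)) for p,m in obs]
    def cost(v):
        q=np.array([v[0],v[1],v[2] if z is None else z]); w=0 if yaw is None else v[3]*10
        return sum(((cv2.GaussianBlur(render(p,S[name],q,w),(0,0),1)-m)**2).sum()/m.sum() for p,m in ms)
    q0=list(q0)+([] if yaw is None else [yaw/10]); n=len(q0)
    sim=np.vstack([q0]+[np.array(q0)+.015*np.eye(n)[i] for i in range(n)])
    o=minimize(cost,q0,method="Nelder-Mead",options=dict(initial_simplex=sim,xatol=1e-4,fatol=1e-5,maxiter=400))
    v=o.x.copy()
    if yaw is not None: v[3]*=10
    return v,o.fun/len(ms)
def ray0(p,uv,z=0.):
    f=210/np.tan(np.radians(p["fovy"]/2)); d=(np.array(uv,float)-[p["cx"],p["cy"]])/f; s=d.copy()
    for _ in range(20): s=d/(1+p["k1"]*(s**2).sum())
    w=p["extrinsics"][:3,:3]@[*s,1]; o=p["extrinsics"][:3,3]; return o+w*(z-o[2])/w[2]
def red(p):
    c=p["color"].astype(int); m=((c[...,0]>90)&(c[...,1]<60)&(c[...,2]<60)).astype(np.uint8)
    n,l,st,_=cv2.connectedComponentsWithStats(m); i=1+np.argmax(st[1:,4]); return l==i
def masks(p,name):
    if name=="stir_bar_center": return [red(p)]
    return [d["region"] for d in imaging.silhouettes(p,name)]
def mid(m): ys,xs=np.nonzero(m); return [(xs.min()+xs.max())/2,(ys.min()+ys.max())/2]
E
python3 - <<'E'
from h import *
a=imaging.read_camera("scene"); b=imaging.read_camera("top")
for n in S:
    A=masks(a,n);B=masks(b,n)
    if n=="rinse_center":
        white=lambda p,m:np.median(p["color"][m].min(1)/p["color"][m].max(1))
        print([round(white(a,m),2) for m in A],[round(white(b,m),2) for m in B])
    H={"stirrer_plate":.03,"meter":.02,"stock_mid":.09,"cylinder_mid":.09,"lid_knob":.008,"stir_bar_center":.005}.get(n,.04)
    best=None
    for m in A:
        for k in B:
            pa,pb=ray0(a,mid(m),H),ray0(b,mid(k),H)
            if np.hypot(*(pa-pb)[:2])>.06: continue
            yaw=None
            if n in("stirrer_plate","meter"): yaw=-.08
            if n=="stir_bar_center": yaw=-.5
            q=(pa+pb)/2; v,c=fit(n,[(a,m),(b,k)],[q[0],q[1],.003 if n in("meter","stirrer_plate") else 0],yaw)
            print(n,np.round(v,4),"cost",round(c,3),np.round(pa[:2]-pb[:2],3),"rgb",np.median(a["color"][m],0),np.hypot(v[0],v[1]).round(3))
E
```

```text
beaker_center [ 0.4597 -0.3463 -0.0009] cost 0.077 [-0.002  0.   ] rgb [70. 66. 63.] 0.576
lid_knob [ 0.4274  0.0145 -0.0022] cost 0.041 [ 0.002 -0.002] rgb [124. 118. 112.] 0.428
[np.float64(0.38), np.float64(0.38), np.float64(0.86), np.float64(0.38)] [np.float64(0.38), np.float64(0.38), np.float64(0.39), np.float64(0.84)]
rinse_center [ 0.4634  0.2506 -0.0056] cost 0.075 [-0.004  0.009] rgb [45. 23. 56.] 0.527
rinse_center [0.3697 0.3446 0.0006] cost 0.128 [-0.012  0.009] rgb [45. 24. 60.] 0.505
rinse_center [ 0.465   0.3332 -0.0015] cost 0.079 [-0.007  0.007] rgb [100.  95.  87.] 0.572
rinse_center [ 0.5101  0.4196 -0.0066] cost 0.044 [-0.006  0.007] rgb [45. 23. 56.] 0.661
stirrer_plate [ 0.5408  0.0855 -0.002   0.0945] cost 0.06 [ 0.01  -0.004] rgb [125. 119. 113.] 0.547
meter [ 0.5658 -0.1677 -0.0014  0.0627] cost 0.095 [ 0.003 -0.001] rgb [21. 22. 21.] 0.59
stir_bar_center [ 3.999e-01 -1.730e-01 -5.000e-04 -5.987e-01] cost 0.296 [ 0.    -0.001] rgb [127.5  21.   21.5] 0.436
stock_mid [ 0.6345  0.4087 -0.0026] cost 0.047 [ 0.007 -0.002] rgb [5. 4. 3.] 0.755
cylinder_mid [ 0.632  -0.3913 -0.0013] cost 0.037 [ 0.008 -0.001] rgb [92. 89. 89.] 0.743
pot_mid [ 0.7851 -0.0154 -0.0108] cost 0.153 [ 0.019 -0.014] rgb [151. 126.  58.] 0.785
```

All fits land on the bench (heights within about 5 mm, pot apart), and the stirrer and meter are 254 mm apart as stated. Next is one wrist overview of the stirrer, meter, lid and bar.

```bash
cat >> h.py <<'E'
def down(th):
    y=np.array([np.cos(th),np.sin(th),0]); z=np.array([0,0,-1.]); return R.from_matrix(np.c_[np.cross(y,z),y,z]).as_rotvec()
def over(x,y,z,th):
    """joint move to a downward pose; takes the half-turn with the smaller last-joint angle"""
    js=[(abs(j[5]),t) for t in(th,th+np.pi) if (j:=r.solve_ik([x,y,z],down(t))) is not None]
    t=min(js)[1]; r.move_ptp([x,y,z],down(t)); return t
def look(name,q,yaw=None,z=0.,p=None,tol=.04):
    """wrist view fit near q, underside at z"""
    p=p or imaging.read_camera("wrist"); best=None
    for m in masks(p,name):
        c=ray0(p,mid(m),z+.03)
        if np.hypot(*(c[:2]-q[:2]))>tol+.02: continue
        v,c=fit(name,[(p,m)],[*q[:2],z][:3],yaw,z)
        if best is None or c<best[1]: best=(v,c)
    return best
E
python3 - <<'E'
from h import *
t=r.sense()["t"]; print(over(.5,-.03,.40,np.pi/2+.1), r.sense()["t"]-t)
p=imaging.read_camera("wrist"); cv2.imwrite("pics/w1.png",p["color"][:,:,::-1])
for n,q,y,z in [("stirrer_plate",(.5408,.0855),.09,.003),("meter",(.5658,-.1677),.08,.003),("lid_knob",(.427,.0145),None,0),("stir_bar_center",(.4,-.173),-.55,0)]:
    b=look(n,q,y,z,p); print(n,b and (np.round(b[0],4),round(b[1],3)))
E
```

```text
4.812388980384689 2.5082999999999998
stirrer_plate (array([0.5442, 0.0824, 0.0128, 0.119 ]), np.float64(0.056))
meter (array([ 0.5696, -0.1677,  0.0104,  0.0884]), np.float64(0.083))
lid_knob (array([0.4313, 0.0114, 0.0075]), np.float64(0.039))
stir_bar_center (array([ 0.4044, -0.1739,  0.0068, -0.6152]), np.float64(0.179))
```

View pics/w1.png

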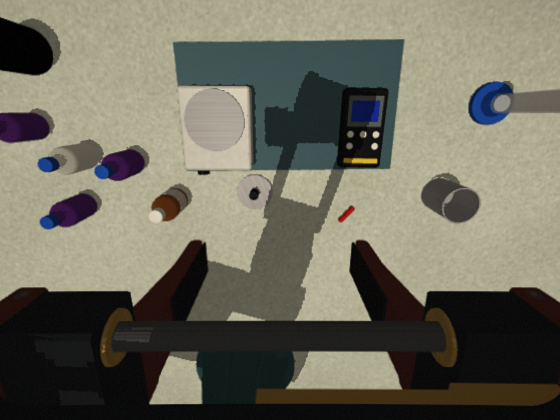

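The wrist view shows the stirrer (217,128), meter (363,127), lid (253,192), red bar (346,213), beaker (450,198) and amber bottle (168,205). These fits agree with the two-view ones within 5 mm. Next I pick up the beaker and put it on the plate.

```bash
cat >> h.py <<'E'
PLATE=np.array([.5575,.0855]); METER=np.array([.568,-.168]); YAW=.1
def lift(z,feed=.25): q=r.sense()["tool_pos"]; r.movel([q[0],q[1],z],feed=feed)
def grab(x,y,zt,squeeze):
    q=[x,y]; r.movel([*q,.12],feed=.4); hit=r.movel([*q,zt],feed=.15,f_stop=15); r.clamp(squeeze)
    s=r.sense(); print("grab hit",hit,"width",s["width"],"tcp",s["tool_pos"],"t",s["t"]); 
def put(x,y,zt,f=6):
    """straight down until contact, at most 4 mm below zt; release and rise"""
    r.movel([x,y,zt+.03],feed=.3); hit=r.movel([x,y,zt-.004],feed=.05,f_stop=f)
    s=r.sense(); print("put hit",hit,"tcp",s["tool_pos"],"width",s["width"],"t",s["t"]); r.release()
E
python3 - <<'E'
from h import *
over(.46,-.346,.26,np.pi/2+.2); b=look("beaker_center",(.46,-.346)); print(b)
p=imaging.read_camera("wrist"); cv2.imwrite("pics/w2.png",p["color"][:,:,::-1])
v=b[0]
if b[1]<.15 and np.hypot(v[0]-.46,v[1]+.346)<.012:
    x,y=(v[:2]+[.4597,-.3463])/2
    grab(x,y,.023,20); lift(.25)
    print(r.sense()["width"],r.sense()["t"])
E
```

```text
(array([ 0.46303756, -0.3462208 ,  0.00650458]), np.float64(0.0038252114590515557))
grab hit False width 0.06429678891802476 tcp [ 0.46173558 -0.34663367  0.02363133] t 8.1083
0.0644696042565198 9.1667
```

Run:
```python
from h import *
over(*PLATE,.25,np.pi/2+.1); put(*PLATE,.0765); lift(.25,.3)
b=look("beaker_center",PLATE,z=.053); print(b)
p=imaging.read_camera("wrist"); cv2.imwrite("pics/w3.png",p["color"][:,:,::-1])
b2=look("stirrer_plate",(.5425,.084),.1,.003,p); print(b2,r.sense()["t"])
# bar
over(.402,-.1735,.22,-.6+np.pi/2); p=imaging.read_camera("wrist"); b=look("stir_bar_center",(.402,-.1735),-.6,0,p); print(b,r.sense()["t"])
```

```text
put hit True tcp [0.55712474 0.08557281 0.07594329] width 0.0640100725440622 t 12.0083
(array([0.558349  , 0.08667649, 0.05872107]), np.float64(0.0032395866171471385))
(array([0.54523934, 0.08421493, 0.00912228, 0.10894959]), np.float64(0.702666191374296)) 13.5
(array([ 0.40401354, -0.17485295,  0.00920145, -0.60827914]), np.float64(0.19044644485043843)) 16.1167
```

View pics/w3.png

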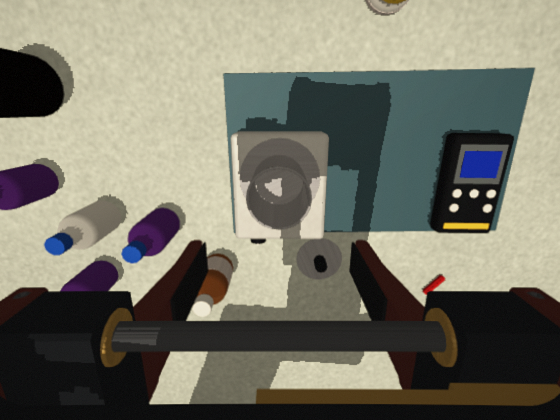

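The wrist view shows the beaker upright on the plate at (278,187), and the contact height (0.076) agrees with a plate top at 53 mm. Now the stir bar.

Run:
```python
from h import *
grab(.403,-.1743,.003,15); lift(.22,.3); print("held",r.sense()["width"])
B=np.array([.5578,.0860])
over(*B,.22,np.pi/2+.1); p=imaging.read_camera("wrist"); cv2.imwrite("pics/w4.png",p["color"][200:420,:,::-1])
r.movel([*B,.139],feed=.15); r.hold(.3); print(r.sense()["width"],r.sense()["tool_pos"])
r.release(); r.hold(.3); lift(.26)
p=imaging.read_camera("wrist"); cv2.imwrite("pics/w5.png",cv2.resize(p["color"][100:300,150:420,::-1],None,fx=2,fy=2)); 
print(look("beaker_center",B,z=.053,p=p),r.sense()["t"]); m=red(p); print(m.sum(),mid(m))
```

```text
grab hit False width 0.009997118940610544 tcp [ 0.4029966  -0.17427226  0.00299067] t 18.625
held 0.009749421405092865
0.009829075871268533 [0.55836813 0.08603509 0.13985029]
(array([0.55793259, 0.08664957, 0.0566196 ]), np.float64(0.08138425247480449)) 25.4
377 [np.float64(212.5), np.float64(287.0)]
```

View pics/w5.png

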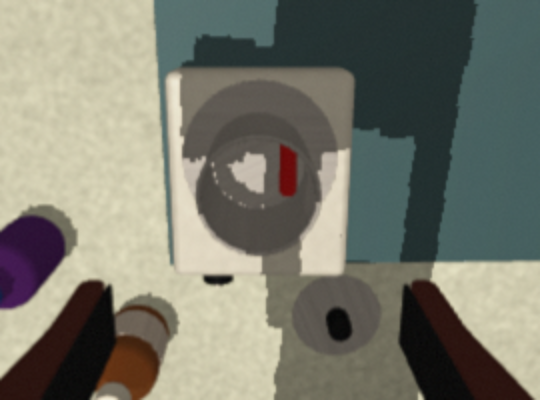

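The bar lies flat inside the beaker at crop (288,170). The lid comes next.

Run:
```python
from h import *
over(.430,.0125,.20,np.pi/2+.1); b=look("lid_knob",(.430,.0125)); print(b)
if b and b[1]<.15 and np.hypot(b[0][0]-.43,b[0][1]-.0125)<.01:
    x,y=(b[0][:2]*2+[.4285,.0135])/3; print(x,y)
    grab(x,y,.0102,20); lift(.25,.3); print("held",r.sense()["width"],r.sense()["t"])
    B=np.array([.5575,.0863]); over(*B,.25,np.pi/2+.1)
    put(*B,.138,5); lift(.29,.3); r.hold(.2)
    p=imaging.read_camera("wrist"); cv2.imwrite("pics/w6.png",cv2.resize(p["color"][60:320,130:440,::-1],None,fx=2,fy=2))
    print(look("lid_knob",B,z=.128,p=p),r.sense()["t"])
```

```text
(array([0.43137032, 0.01211212, 0.00579359]), np.float64(0.017026773480450574))
0.43041354762523615 0.012574743740968607
grab hit False width 0.01774983272442793 tcp [0.43041918 0.01256229 0.01016318] t 28.5
held 0.017690324146931502 29.45
put hit True tcp [0.5572949  0.08635231 0.13708362] width 0.0179016345364753 t 31.1167
(array([0.55817302, 0.08727589, 0.13104999]), np.float64(0.019441529458023903)) 33.2333
```

View pics/w6.png

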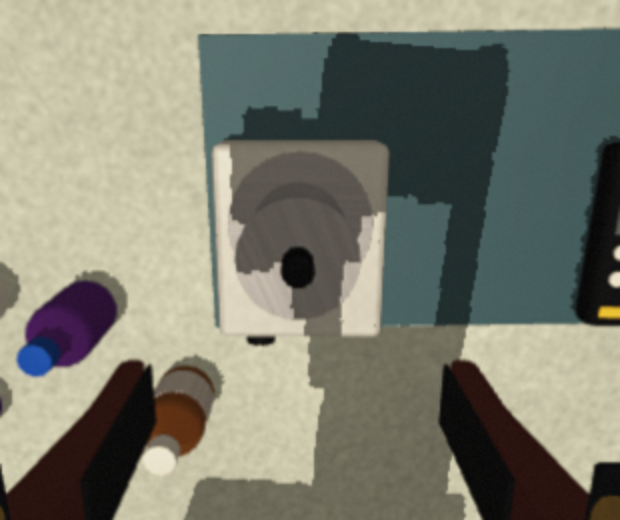

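The lid sits level on the beaker at crop (298,268); the contact height and the fit agree. Now the sample bottle.

Run:
```python
from h import *
p=imaging.read_camera("top"); q=ray0(p,(221.9,280.5),.05)
s=imaging.read_camera("scene"); q2=ray0(s,(287.8,169.3),.05); print(q,q2)
A=masks(s,"sample_center");T=masks(p,"sample_center")
q=((q+q2)/2)[:2]
for m in A:
  if np.hypot(*(ray0(s,mid(m),.05)[:2]-q))<.03: print("scene fit",fit("sample_center",[(s,m)],[*q,0],None,0.))
th=over(*q,.27,np.radians(110)); b=look("sample_center",q); print(b,r.sense()["t"])
p=imaging.read_camera("wrist"); cv2.imwrite("pics/w7.png",p["color"][:,:,::-1])
```

```text
[0.39674306 0.15791445 0.05      ] [0.40439823 0.16497032 0.05      ]
scene fit (array([0.39479653, 0.16876084, 0.00101974]), np.float64(0.149336399342032))
(array([0.40142402, 0.16673579, 0.00723767]), np.float64(0.08320499870096572)) 34.2667
```

View pics/w7.png

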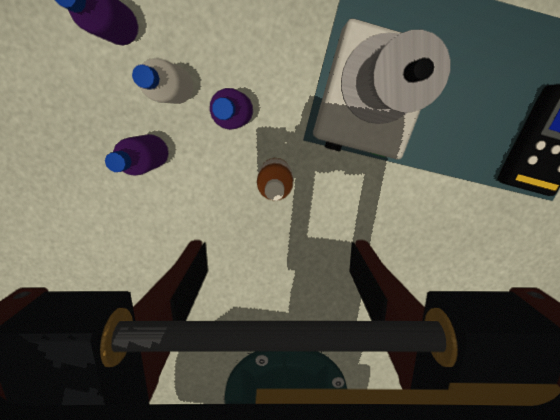

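The amber bottle is at (275,180) with free space on both sides for the fingers. I pick it, place it, and go on to look at the rinse bottle.

Run:
```python
from h import *
grab(.401,.1655,.036,20); lift(.25,.3); w=r.sense()["width"]; print("held",w)
if .045<w<.051:
    ey=np.array([-np.sin(YAW),np.cos(YAW)]); T=METER+.122*ey; print(T)
    over(*T,.25,YAW); put(*T,.039,6); lift(.27,.3)
    p=imaging.read_camera("wrist"); print("sample",look("sample_center",T,z=.003,p=p)); print("meter",look("meter",METER,.1,.003,p))
    over(.465,.3332,.27,np.radians(132)); p=imaging.read_camera("wrist"); cv2.imwrite("pics/w8.png",p["color"][:,:,::-1])
    for m in masks(p,"rinse_center"):
        u=np.median(p["color"][m],0); print(u,np.round(ray0(p,mid(m),.05),3),[np.round(x,4) for x in fit("rinse_center",[(p,m)],[*ray0(p,mid(m),.05)[:2],0],None,0.)])
    print(r.sense()["t"])
```

```text
grab hit False width 0.04748152671805969 tcp [0.40101894 0.16558892 0.0360588 ] t 36.2583
held 0.047749571739510006
[ 0.55582032 -0.04660949]
put hit True tcp [ 0.55544434 -0.04656421  0.03836443] width 0.04734859230925554 t 40.0167
sample None
meter (array([ 0.57029938, -0.17027862,  0.01326303,  0.06896351]), np.float64(0.12264764914160392))
[90. 85. 74.] [0.471 0.334 0.05 ] [array([0.4695, 0.3333, 0.0077]), np.float64(0.0325)]
[36. 20. 58.] [0.373 0.344 0.05 ] [array([0.3726, 0.3451, 0.0027]), np.float64(0.0704)]
[35. 21. 60.] [0.467 0.25  0.05 ] [array([0.4668, 0.2486, 0.0127]), np.float64(0.0334)]
[47. 21. 67.] [0.514 0.417 0.05 ] [array([0.5139, 0.4161, 0.006 ]), np.float64(0.0686)]
43.4333
```

View pics/w8.png

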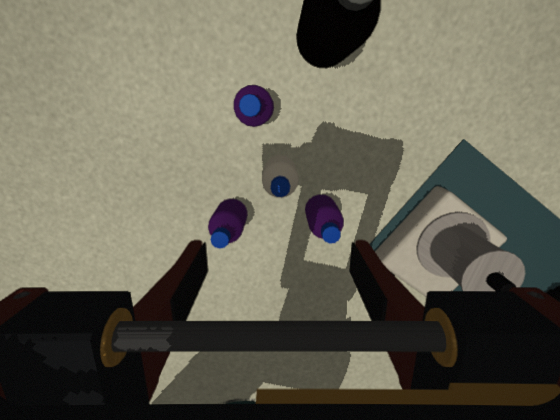

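The white bottle is at (280,178); with this yaw the fingers close clear of the three purple ones. Now I pick it and put it behind the meter.

Run:
```python
from h import *
grab(.468,.3333,.036,20); lift(.27,.25); w=r.sense()["width"]; print("held",w)
if .045<w<.051:
    T=METER+.116*np.array([np.cos(YAW),np.sin(YAW)]); print(T)
    over(*T,.27,YAW+np.pi/2); put(*T,.039,6); lift(.30,.3)
    over(.45,-.03,.42,YAW+np.pi/2); r.hold(.3)
    for n in("scene","top","wrist"):
        p=imaging.read_camera(n); cv2.imwrite(f"pics/f_{n}.png",p["color"][:,:,::-1])
        for k,q,y,z in [("sample_center",(.5556,-.0466),None,.003),("rinse_center",T,None,.003),("meter",METER,.1,.003),("lid_knob",(.5575,.0865),None,.128),("stock_mid",(.6345,.4087),None,0),("cylinder_mid",(.632,-.391),None,0),("pot_mid",(.785,-.015),None,0)]:
            b=look(k,q,y,z,p); print(n,k,b and (np.round(b[0],4)[[0,1]+([3] if y else [])],round(b[1],3)))
    print(r.sense()["t"])
    a=cv2.imread("pics/f_scene.png")[110:370,80:440]; cv2.imwrite("pics/fs.png",cv2.resize(a,None,fx=2.2,fy=2.2,interpolation=cv2.INTER_CUBIC))
```

```text
grab hit False width 0.048100938185467325 tcp [0.46814361 0.33326227 0.0360825 ] t 45.3667
held 0.04776795656637303
[ 0.68342048 -0.15641932]
put hit True tcp [ 0.68304644 -0.15662549  0.03839026] width 0.04766781257471038 t 49.7917
scene sample_center (array([ 0.5539, -0.0464]), np.float64(0.08))
scene rinse_center None
scene meter (array([ 0.564 , -0.1698,  0.0284]), np.float64(0.161))
scene lid_knob (array([0.5544, 0.0892]), np.float64(0.103))
scene stock_mid None
scene cylinder_mid (array([ 0.6326, -0.3918]), np.float64(0.03))
scene pot_mid (array([ 0.7899, -0.0207]), np.float64(0.119))
top sample_center None
top rinse_center None
top meter None
top lid_knob (array([0.559 , 0.1011]), np.float64(1.16))
top stock_mid (array([0.6331, 0.4064]), np.float64(0.086))
top cylinder_mid (array([ 0.6322, -0.3907]), np.float64(0.023))
top pot_mid (array([ 0.7856, -0.0182]), np.float64(0.45))
wrist sample_center (array([ 0.5556, -0.0475]), np.float64(0.09))
wrist rinse_center (array([ 0.6834, -0.1556]), np.float64(0.043))
wrist meter (array([ 0.5695, -0.168 ,  0.0733]), np.float64(0.08))
wrist lid_knob (array([0.5579, 0.0873]), np.float64(0.013))
wrist stock_mid (array([0.6398, 0.4115]), np.float64(0.003))
wrist cylinder_mid (array([ 0.6351, -0.3936]), np.float64(0.013))
wrist pot_mid None
54.2167
```

View pics/fs.png

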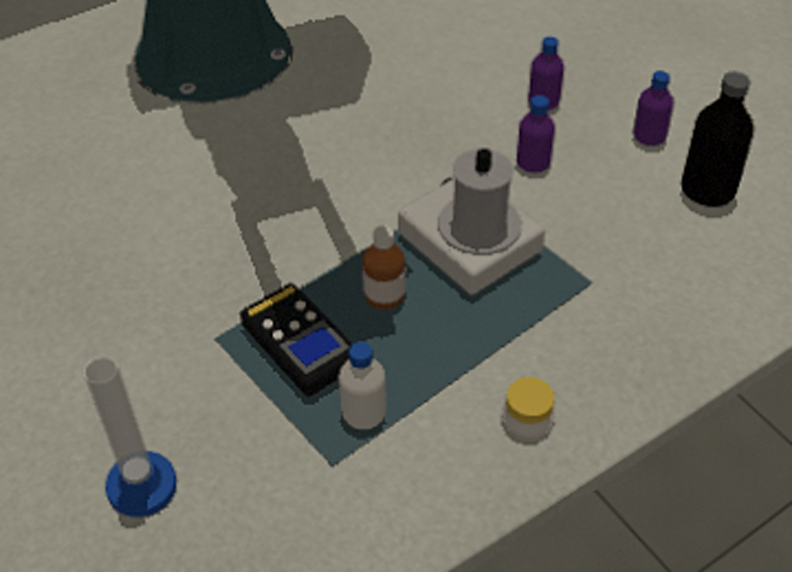

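View pics/f_wrist.png

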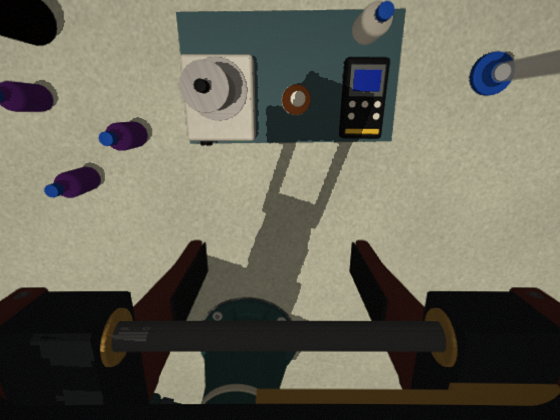

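The final views show everything in place: the beaker with its lid centred on the plate at scene crop (482,200), and the amber bottle between the stirrer and meter at (384,270). The white bottle is behind the meter at (362,390), and the stock bottle, cylinder and pot have not moved. The fitted positions agree, so I hand in.

```bash
python3 -c "
from bench import r
print(r.job_done())"
```

```text
the job is handed in; nothing more can be done
None
```

I handed the job in at about 54 s of the 122 s allowed: the beaker with the bar and lid is on the plate, both bottles are standing in their places, and the final views showed nothing out of place; the hand-in returned no verdict.

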